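# Find the high spot of a sample carousel on its checking stand

## Task

Check the sample carousel for run-out: first push the feeler carriage gently all the way in to its stop, so that the sprung feeler bears on the carousel's rim. Then turn the carousel slowly by its crank knob (no faster than a turn in three seconds) until the high spot of the rim is right under the feeler, where the feeler is pushed back farthest, and leave it standing there with everything let go. Leave the other things on the bench where they are.

Things in the scene. Friction and masses are not known exactly. Their poses are not given: they have to be found in the camera images.
- stand: Fixed aluminium base plate 200 x 370 x 12 mm. Origin on the bench right under the carousel's vertical axis; z up; the feeler rail runs along its -y axis, so the feeler touches the rim on the -y side of the axis. The stand's place and yaw differ each time.
- carousel: White round sample carousel with a ring of 20 dark pockets; turns either way without limit about the stand's vertical axis. Origin on the axis, at its underside 48 mm above the bench. Top flange diameter 176 mm, upper face 76 mm above the bench, hub nut up to 80 mm. Its own +y points from the axis to the crank knob. A drag of 0.2 N m (4 to 5 N at the knob) holds it where it is left.
- knob_center (a point): Centre of the black upright crank knob: a cylinder of diameter 24 mm, from 79 to 123 mm above the bench (this point at 101 mm), that spins freely on its own pin, 45 mm from the carousel's axis. It can be held with unchanging gripper yaw while it goes round in a circle.
- carriage: Grey block 44 x 40 x 26 mm sliding on the rail along the stand's y axis, with an upright aluminium tab. Origin at the block's underside, 24.5 mm up, below the tab's middle; axes parallel to the stand's, +y towards the carousel. Home, against a firm stop, its origin is 155 mm from the carousel's axis; it starts 25 to 45 mm farther out.
- spare_collar: Loose steel ring 28 mm in diameter, 12 mm high, on the stand's base plate beside the rail; to be left alone. Origin at its underside.
- tip_box: Loose white box of pipette tips 85 x 125 x 68 mm, a bystander. Origin at its underside.
- beaker: Loose clear beaker 64 mm in diameter, 75 mm tall, a bystander. Origin at its underside.
- tube_rack: Loose white tube rack 60 x 160 x 62 mm, a bystander beyond the stand. Origin at its underside.
- axis_top (a point): Point on the carousel's axis at its upper face, 76 mm up. Under the flange, hidden from above, runs a steel rim band of radius 80 mm with one smooth high spot, 4 mm high, spanning about 16 degrees. Where on the rim it is cannot be read and differs each time; it is not under the feeler at the start. More than 4 degrees from its crest is a miss.
- touch_point (a point): Point fixed on the stand, 59 mm up, 80 mm from the axis on the -y side, where the feeler bears on the rim once the carriage is home. Pushing the high spot up under the feeler takes up to 5 N more at the knob than the plain drag; this extra load fades to nothing on the crest, and past the crest the feeler pushes the carousel onward.
- tab_center (a point): Centre of the carriage's upright tab, 82.5 mm up: 28 mm wide across the rail, 14 mm thick along it, from 51 to 114 mm above the bench; push or hold it, never with over 50 N. It slides in with 2 to 4 N (some 3 N more over the last 2 mm) and stays where left. Its feeler, a sprung steel rod with a small roller at its end, presses on the plain rim with about 2.5 N, on the crest with 8 N.
- reagent: Loose amber glass bottle 60 mm in diameter, 130 mm tall, a bystander. Origin at its underside.
- driver: Loose red-handled screwdriver lying on the bench, a bystander. Origin below it, on the bench.

How it is judged:
By the outcome, as a careful person would: the job done as asked, in the order asked, and still so for the second after the job is handed in, with the robot touching nothing.
It also fails if it takes over 72 s, if anything falls off the work surface, if the arm or the gripper's body presses on something with over 40 N, if the wrist force passes 120 N, or if a joint passes its speed limit or range.

## Robot

A 6-joint arm with a two-finger parallel gripper is mounted at the origin on the work surface. World frame = base frame: x ahead of the robot, y to its left, z up, the work surface at z = 0. Lengths are in m, angles in degrees, forces in N, time in s.
With the tool pointing down it reaches from about 0.4 to 0.825 m from the base axis. Payload 7 kg.
Tool frame: the origin (TCP) lies between the finger pads; the fingertips stand 14 mm ahead of it and the grasp point (between the pads) lies 5 mm behind it (r.tips_ahead is the distance from the TCP to the fingertips, in m); z points along the fingers, y is the direction in which the jaws open and shut (so a half turn about z gives the same grasp; the last joint's range is limited). The gripper opens to 88 mm and grips with 3 to 60 N. Pads are 19 mm wide; open, the fingers measure 130 mm over their backs; the gripper's body (78 mm by 193 mm) begins 47 mm behind the grasp point.
Start: joints at [-56.717, 20.546, 0.682, 0, -70.136, -16.507], TCP at [0.195, -0.646, 0.241] pointing down, gripper open.
Joint ranges: [-176.03, 176.03], [-82.01, 121.73], [-58.28, 71.71], [-173.87, 95.51], [-174.79, -0.11], [-173.66, 173.66]. Speed limits (degrees/s): [136.94, 136.94, 172.46, 180, 180, 180].

## Interface

Orientations are given as [roll, pitch, yaw] about the fixed x, y, z axes, in that order (R = Rz(yaw) Ry(pitch) Rx(roll)).
In Python, from plant import r gives the robot as it stands.
- The arm moves only by the tool apply_moves, never from a script. Its arguments are lists of equal length, an entry for each row: "slide": the shift along the tool's x, y, z as a fraction of full scale, a list of three; "turn": the turn, a rotation vector about the tool's x, y, z as a fraction of full scale, a list of three; "jaw": the closure, from 0 (fully open) to 1 (shut). In form: {"slide": [[dx, dy, dz], ...], "turn": [[wx, wy, wz], ...], "jaw": [jaw, ...]}. A call has 1 to 8 rows; each row shifts and turns the commanded pose from where the row before left it, along the tool's axes as they then stand; what a row does not reach is not made up. Full scale, the value 1, is 0.1 m for a shift and 1.5 rad for a turn. A row lasts 1/10 s, in which the tool goes at most 50 mm and 8.59 degrees, less where a joint would pass 70% of its speed; a pose out of reach is approached as far as the arm can. A call with a number of a shift or a turn outside -1 to 1 is refused whole. A call with a gripper value outside its range is refused whole. The fingers move at their own pace and stop on an object; "newtons" is the grip in N (left out, the last holds). Time passes only in rows, so rows that do not move let the fingers close. It gives the time, the measured TCP pose, the force and the opening at its end, in the units of the state.
- r.get_state(): the state, without advancing time (a new reading comes with each control period).
- r.capture(name): name is "side" or "top" or "wrist"; returns a dict with "pixels" (480x640x3 uint8, blue, green, red), "depth" (480x640 float32, m along the optical axis (not along the pixel's ray), 0 where there is no reading), "fx", "fy", "cx", "cy" (pixels), "rvec" (rotation vector, rad) and "tvec" (3), from world to camera coordinates, as OpenCV has them. Camera axes: x right, y down, z forward; pixel columns grow to the right and rows downward; lengths in m; the calibration is good to about 2 mm. A picture is of the moment at which its call begins.
- r.close_job(): hands the job in, once; it reports no verdict.
The state is a dict: "time_s": time; "joints": joint angles; "qd": joint speeds; "joint_torque": joint torques, N m; "tcp_pos": TCP position; "eef_rot": TCP orientation; "contact_force": force on the tool from outside, world axes, zero at the start; "moment": the same for the moment, N m; "gripper_width": finger opening in m.
Only numpy, scipy, OpenCV 4.12 (cv2) and the standard library are available. Lean on these libraries where they do the work, as an engineer would, in place of code of your own. Each camera call takes 0.05 s, during which the arm holds its last target.

## Working session

There is one attempt and no reset: what is moved stays moved. The work goes in short steps, Python scripts to look and compute and a tool call to move; the robot and the scene stay as the last step left them, time stands still between calls to the robot, and variables do not carry over. Pictures are saved under pics/ and viewed, and the job is handed in when it is done.

Besides the shell and the picture viewer there is one more tool, called after "Emit:" as name(argument=value, ...) on one line, values as JSON. apply_moves: Moves the arm, as the interface text tells. Shift numbers are shares of 0.1 m and turn numbers shares of 1.5 rad, none past 1 either way. Its arguments: {"type":"object","properties":{"slide":{"type":"array"},"turn":{"type":"array"},"jaw":{"type":"array"},"newtons":{"type":"number"}},"required":["slide","turn","jaw"]}

```bash
ls; mkdir -p pics
cat > h.py <<'E'
import numpy as np, cv2
from plant import r
def cap(n,fn=None):
    c=r.capture(n)
    if fn: cv2.imwrite('pics/'+fn,c['pixels'])
    np.savez('pics/'+(fn or n)+'.npz',**c)
    return c
def ray(c,u,v):
    R=cv2.Rodrigues(np.array(c['rvec'],float))[0];t=np.array(c['tvec'],float).ravel()
    d=R.T@np.array([(u-c['cx'])/c['fx'],(v-c['cy'])/c['fy'],1]);return -R.T@t,d
def onz(c,u,v,z):
    o,d=ray(c,u,v);return o+d*(z-o[2])/d[2]
def proj(c,P):
    R=cv2.Rodrigues(np.array(c['rvec'],float))[0];p=R@np.array(P,float)+np.array(c['tvec'],float).ravel()
    return c['fx']*p[0]/p[2]+c['cx'],c['fy']*p[1]/p[2]+c['cy']
def dep(c):
    R=cv2.Rodrigues(np.array(c['rvec'],float))[0];t=np.array(c['tvec'],float).ravel()
    v,u=np.mgrid[:480,:640];z=c['depth']
    P=np.stack([(u-c['cx'])/c['fx']*z,(v-c['cy'])/c['fy']*z,z],-1)
    return (P-t)@R
E
python3 - <<'E'
from h import *
for n in('top','side','wrist'):
    c=cap(n,n+'0.png'); print(n,ray(c,320,240))
print(r.get_state())
E
```

```text
pics
top (array([ 0.35447698, -0.01316527,  1.26473392]), array([ 0.16234648, -0.00648538, -0.98703422]))
side (array([0.08781329, 0.63704416, 1.10294504]), array([ 0.38008079, -0.49346787, -0.78235481]))
wrist (array([ 0.12745135, -0.66600479,  0.38379892]), array([ 0.2679786 ,  0.08433495, -0.95990555]))
{'time_s': 0.15, 'joints': array([-5.67159674e+01,  2.05812880e+01,  6.45242008e-01, -1.40951618e-02,
       -7.01344451e+01, -1.65055717e+01]), 'qd': array([-0.03174514, -0.13351542,  0.1915267 ,  0.0865153 , -0.00899603,
       -0.02539252]), 'joint_torque': array([-1.80845127e-04, -5.83277285e+01,  2.93288416e+01,  7.00108945e+00,
        8.79262603e-03, -1.17972545e-04]), 'tcp_pos': array([ 0.19471151, -0.6459428 ,  0.23984327]), 'eef_rot': array([ 1.79928649e+02, -7.32280867e-03, -1.63226332e+02]), 'contact_force': array([-0.18271688, -0.48515267, -0.34357851]), 'moment': array([0.00048538, 0.02348013, 0.04206128]), 'gripper_width': 0.08782226923029643}
```

View pics/top0.png

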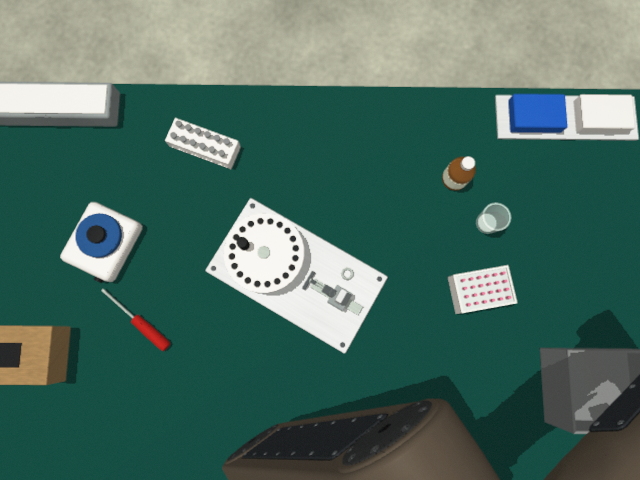

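View pics/side0.png

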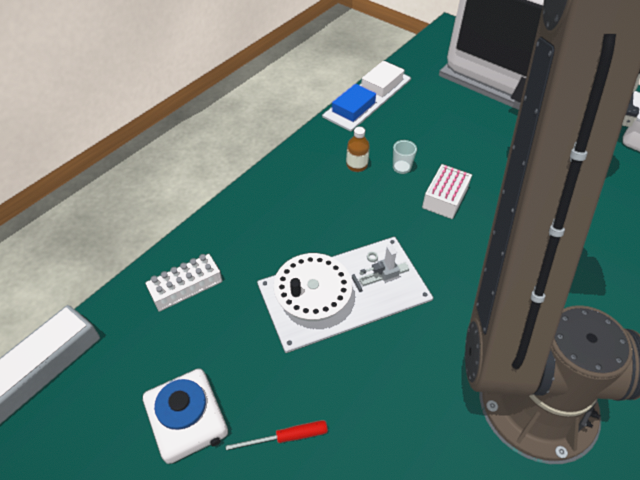

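The top view shows the carousel hub at about (264,252), the knob at (242,243), the tab at about (342,297), and plate screws at (252,206), (213,268), (379,278) and (342,345). In the side view the hub is at (313,284), the knob at (296,287) and the tab at about (391,258).

Run:
```python
import numpy as np,cv2
t=cv2.imread('pics/top0.png');s=cv2.imread('pics/side0.png')
a=cv2.resize(t[195:355,200:395],None,fx=4,fy=4,interpolation=cv2.INTER_CUBIC)
b=cv2.resize(s[230:355,250:440],None,fx=4,fy=4,interpolation=cv2.INTER_CUBIC)
cv2.imwrite('pics/ta.png',a[:600]);cv2.imwrite('pics/sb.png',b)
```

```text
(no output)
```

View pics/ta.png

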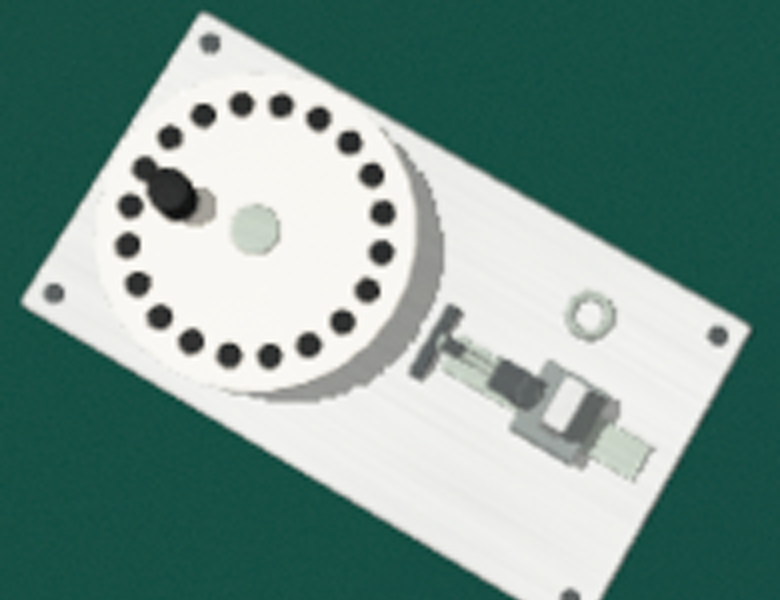

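View pics/sb.png

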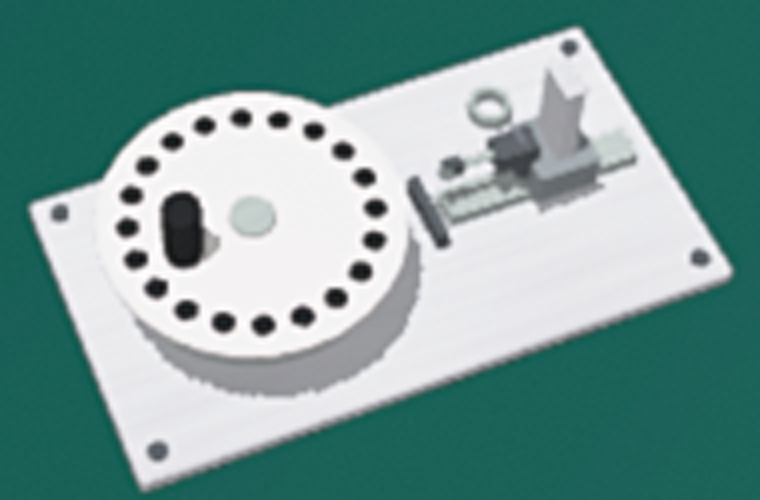

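```bash
cat >> h.py <<'E'
def tri(c1,p1,c2,p2):
    o1,d1=ray(c1,*p1);o2,d2=ray(c2,*p2)
    A=np.stack([d1,-d2],1);s=np.linalg.lstsq(A,o2-o1,rcond=None)[0]
    a,b=o1+s[0]*d1,o2+s[1]*d2;return (a+b)/2,np.linalg.norm(a-b)
def load(n): return dict(np.load('pics/'+n+'.png.npz'))
def zo(c,box):
    pass
E
python3 - <<'E'
from h import *
T=load('top0');S=load('side0')
def dark(c,box,th=70,amin=4,amax=400):
    x0,y0,x1,y1=box;g=cv2.cvtColor(c['pixels'],cv2.COLOR_BGR2GRAY)[y0:y1,x0:x1]
    n,l,st,ce=cv2.connectedComponentsWithStats((g<th).astype(np.uint8))
    return [(ce[i][0]+x0,ce[i][1]+y0,st[i][4]) for i in range(1,n) if amin<st[i][4]<amax]
def ta(x,y): return (200+(x-1.5)/4,195+(y-1.5)/4)
def sb(x,y): return (250+(x-1.5)/4,230+(y-1.5)/4)
for nm,p,q in [('hub',ta(255,229),sb(252,215)),('knobtop',ta(163,184) ,sb(182,204)),('tabtop?',ta(570,398),sb(552,70)),
  ('scr1',ta(210,43),sb(61,213)),('scr2',ta(54,292),sb(158,451)),('scr3',ta(718,335),sb(570,47)),('scr4',(342.5,344.8),sb(701,257)),('collar',ta(591,315),sb(490,107))]:
    P,e=tri(T,p,S,q);print(nm,P.round(4),round(e,4), onz(T,*p,.012).round(4), onz(S,*q,.012).round(4))
for nm,c,box in(('T',T,(222,210,300,290)),('S',S,(275,255,352,315))):
    d=dark(c,box,90,3,60);print(nm,len(d),[x[2] for x in d])
    P=np.array([onz(c,x,y,.076)[:2] for x,y,a in d if a<45]);A=np.c_[2*P,np.ones(len(P))]
    s=np.linalg.lstsq(A,(P**2).sum(1),rcond=None)[0];rr=np.sqrt(s[2]+s[0]**2+s[1]**2);print(s[:2],rr,np.abs(np.hypot(*(P-s[:2]).T)-rr).max())
D=dep(T)
for nm,(x,y) in dict(tab=ta(566,402),knob=ta(163,184),car=ta(300,150)).items(): print(nm,D[int(round(y)),int(round(x))].round(4))
E
```

```text
hub [0.5209 0.1015 0.0822] 0.002 [0.5318 0.1088 0.012 ] [0.5496 0.0644 0.012 ]
knobtop [0.536  0.1449 0.13  ] 0.0052 [0.5576 0.1625 0.012 ] [0.5875 0.0843 0.012 ]
tabtop? [ 0.4317 -0.0667  0.115 ] 0.0046 [ 0.4364 -0.0725  0.012 ] [ 0.47   -0.1392  0.012 ]
scr1 [0.639  0.1368 0.0166] 0.0025 [0.6413 0.1379 0.012 ] [0.6401 0.1343 0.012 ]
scr2 [0.4926 0.2213 0.0156] 0.0032 [0.4945 0.2227 0.012 ] [0.4924 0.2193 0.012 ]
scr3 [ 0.4708 -0.1571  0.0177] 0.0031 [ 0.4728 -0.1571  0.012 ] [ 0.4713 -0.1618  0.012 ]
scr4 [ 0.3229 -0.0734  0.0173] 0.0021 [ 0.3238 -0.0733  0.012 ] [ 0.3231 -0.0773  0.012 ]
collar [ 0.4818 -0.0845  0.021 ] 0.0021 [ 0.4837 -0.0846  0.012 ] [ 0.484  -0.0908  0.012 ]
T 20 [np.int32(21), np.int32(22), np.int32(22), np.int32(22), np.int32(22), np.int32(23), np.int32(24), np.int32(24), np.int32(21), np.int32(24), np.int32(23), np.int32(23), np.int32(23), np.int32(23), np.int32(23), np.int32(25), np.int32(22), np.int32(23), np.int32(23), np.int32(59)]
[0.52291243 0.10219561] 0.06993960405939946 0.00042129593810855126
S 21 [np.int32(4), np.int32(11), np.int32(14), np.int32(13), np.int32(13), np.int32(13), np.int32(13), np.int32(13), np.int32(13), np.int32(14), np.int32(13), np.int32(15), np.int32(16), np.int32(16), np.int32(17), np.int32(17), np.int32(17), np.int32(18), np.int32(17), np.int32(17), np.int32(18)]
[0.52210033 0.09649416] 0.07121944601562082 0.018758257226074368
tab [ 0.4282 -0.0656  0.1089]
knob [0.5387 0.1476 0.1236]
car [0.5671 0.0782 0.0758]
```

Emit:
apply_moves(slide=[[0,0,0],[0,0,0],[0,0,0],[0,0,0],[0,0,0],[0,0,0]], turn=[[0,0,-0.1],[0,0,-0.1],[0,0,-0.1],[0,0,-0.1],[0,0,-0.1],[0,0,-0.005]], jaw=[1,1,1,1,1,1], newtons=30)

```text
time_s: 0.75
tcp_pos: [0.1948, -0.6461, 0.2402]
eef_rot: [180.0, 0.0, -119.7]
contact_force: [-0.2, -0.1, -0.4]
gripper_width: 0.0451
```

Emit:
apply_moves(slide=[[-0.45,0.067,0],[-0.45,0.067,0],[-0.45,0.067,0],[-0.45,0.067,0],[-0.45,0.067,0],[-0.45,0.067,0],[-0.45,0.067,0],[-0.45,0.067,0]], turn=[[0,0,0],[0,0,0],[0,0,0],[0,0,0],[0,0,0],[0,0,0],[0,0,0],[0,0,0]], jaw=[1,1,1,1,1,1,1,1])

```text
time_s: 1.55
tcp_pos: [0.3275, -0.3056, 0.2407]
eef_rot: [-180.0, 0.0, -120.1]
contact_force: [1.2, -0.1, -0.4]
gripper_width: 0.0007
```

Emit:
apply_moves(slide=[[-0.45,0.067,0],[-0.45,0.067,0],[-0.45,0.067,0],[-0.45,0.067,0],[-0.45,0.067,0],[0,0,0]], turn=[[0,0,0],[0,0,0],[0,0,0],[0,0,0],[0,0,0],[0,0,0]], jaw=[1,1,1,1,1,1])

```text
time_s: 2.15
tcp_pos: [0.4119, -0.0915, 0.2409]
eef_rot: [-179.9, 0.1, -119.8]
contact_force: [-0.1, -1.1, 0.1]
gripper_width: 0.0005
```

Run:
```python
from h import *
c=cap('wrist','w1.png'); s=r.get_state();print(s['tcp_pos'],s['eef_rot'],s['joints'],s['gripper_width'])
print(ray(c,320,240))
```

```text
[ 0.41093913 -0.09312256  0.24064347] [-1.79988291e+02  1.92802082e-02 -1.19783580e+02] [ 1.43038146e+01 -4.38766320e+00 -2.91162536e+01 -6.27911910e-03
 -6.52495854e+01 -4.40847683e+01] 0.00035207918595789095
(array([ 0.37705678, -0.15260364,  0.38487753]), array([ 0.13946919,  0.24622345, -0.95930492]))
```

View pics/w1.png

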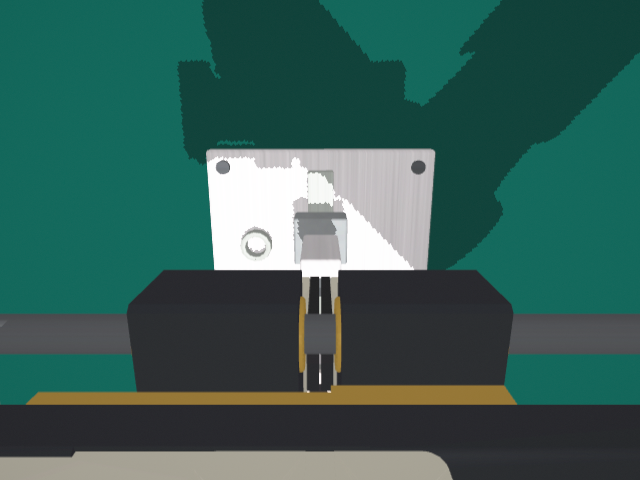

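```bash
python3 - <<'E'
from h import *
c=load('w1');A=np.array([.5222,.1]);ax=np.array([-.497,-.868]);sx=np.array([.868,-.497])
for p,z in [((320,262),.114),((302,262),.114),((340,262),.114),((320,276),.114),((223,167),.012),((418,167),.012),((256,244),.024)]:
    P=onz(c,*p,z);print(p,P.round(4),((P[:2]-A)@ax).round(4),((P[:2]-A)@sx).round(4))
D=dep(c)
for v in range(225,285,4): 
    P=D[v,320];print(v,P.round(4),((P[:2]-A)@ax).round(4))
E
python3 - <<'E'
import cv2
a=cv2.imread('pics/w1.png')[190:290,240:400];cv2.imwrite('pics/w1c.png',cv2.resize(a,None,fx=5,fy=5))
E
```

```text
(320, 262) [ 0.4241 -0.0697  0.114 ] 0.196 -0.0008
(302, 262) [ 0.4346 -0.0757  0.114 ] 0.196 0.0113
(340, 262) [ 0.4124 -0.063   0.114 ] 0.196 -0.0143
(320, 276) [ 0.4291 -0.0609  0.114 ] 0.1859 -0.0008
(223, 167) [ 0.4718 -0.1566  0.012 ] 0.2478 0.0838
(418, 167) [ 0.324  -0.0721  0.012 ] 0.2479 -0.0865
(256, 244) [ 0.4807 -0.085   0.024 ] 0.1812 0.0559
225 [ 0.4195 -0.0775  0.0494] 0.2051
229 [ 0.421  -0.075   0.0509] 0.2022
233 [ 0.4227 -0.0719  0.0503] 0.1986
237 [ 0.4231 -0.0713  0.0595] 0.1979
241 [ 0.4232 -0.0711  0.07  ] 0.1977
245 [ 0.423  -0.0716  0.0824] 0.1983
249 [ 0.423  -0.0716  0.0921] 0.1982
253 [ 0.4231 -0.0714  0.1008] 0.198
257 [ 0.4233 -0.0711  0.1084] 0.1977
261 [ 0.4238 -0.0703  0.114 ] 0.1967
265 [ 0.4251 -0.068   0.1147] 0.1941
269 [ 0.4264 -0.0656  0.1149] 0.1913
273 [ 0.4281 -0.0626  0.1133] 0.1879
277 [ 0.4294 -0.0604  0.1142] 0.1853
281 [ 0.4407 -0.0404  0.0645] 0.1624
```

View pics/w1c.png

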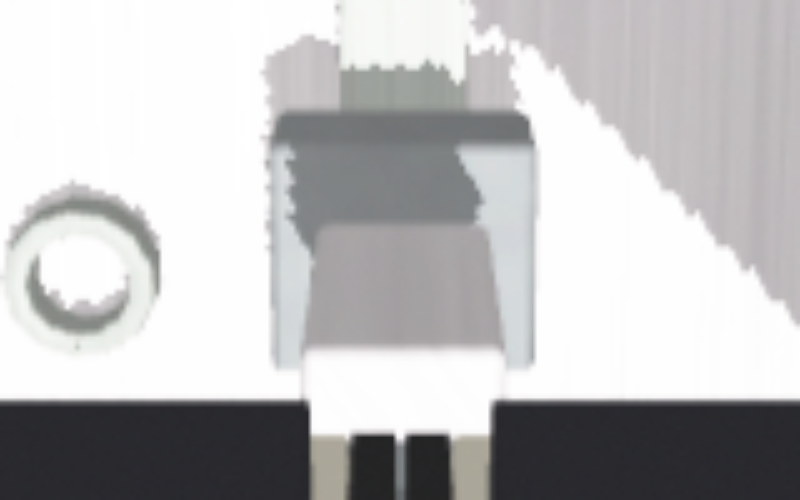

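The wrist view shows the tab's back face at about (320,248) and the collar at (256,244). The tool is aligned with the rail and about 16 mm behind the tab, so I'm going down now.

Emit:
apply_moves(slide=[[0,0,0.36],[0,0,0.36],[0,0,0.36],[0,0,0.38],[0,0,0],[0,0,0]], turn=[[0,0,0],[0,0,0],[0,0,0],[0,0,0],[0,0,0],[0,0,0]], jaw=[1,1,1,1,1,1])

```text
time_s: 2.8
tcp_pos: [0.4099, -0.0962, 0.095]
eef_rot: [179.9, -0.1, -120.0]
contact_force: [1.0, -0.0, 0.5]
gripper_width: 0.0003
```

Emit:
apply_moves(slide=[[-0.06,0,0],[-0.06,0,0],[-0.06,0,0],[-0.06,0,0]], turn=[[0,0,0],[0,0,0],[0,0,0],[0,0,0]], jaw=[1,1,1,1])

```text
time_s: 3.2
tcp_pos: [0.4228, -0.0742, 0.0955]
eef_rot: [-179.9, 0.0, -119.8]
contact_force: [0.1, -2.6, 2.3]
gripper_width: 0.0002
```

Emit:
apply_moves(slide=[[-0.04,0,0],[-0.04,0,0],[-0.04,0,0],[-0.04,0,0],[-0.04,0,0],[-0.02,0,0]], turn=[[0,0,0],[0,0,0],[0,0,0],[0,0,0],[0,0,0],[0,0,0]], jaw=[1,1,1,1,1,1])

```text
time_s: 3.8
tcp_pos: [0.433, -0.0552, 0.0944]
eef_rot: [180.0, -0.0, -119.8]
contact_force: [-1.5, -1.7, 2.0]
gripper_width: 0.0003
```

Emit:
apply_moves(slide=[[-0.015,0,0],[-0.015,0,0]], turn=[[0,0,0],[0,0,0]], jaw=[1,1])

```text
time_s: 4.0
tcp_pos: [0.4344, -0.0528, 0.0944]
eef_rot: [180.0, -0.0, -119.8]
contact_force: [-0.7, -2.5, 1.3]
gripper_width: 0.0002
```

Emit:
apply_moves(slide=[[-0.015,0,0],[-0.015,0,0]], turn=[[0,0,0],[0,0,0]], jaw=[1,1])

```text
time_s: 4.2
tcp_pos: [0.4358, -0.0503, 0.0944]
eef_rot: [180.0, -0.0, -119.8]
contact_force: [-1.7, -3.0, -0.2]
gripper_width: 0.0004
```

Emit:
apply_moves(slide=[[-0.01,0,0],[0,0,0]], turn=[[0,0,0],[0,0,0]], jaw=[1,1])

```text
time_s: 4.4
tcp_pos: [0.4363, -0.0495, 0.0944]
eef_rot: [180.0, -0.0, -119.8]
contact_force: [-2.2, -2.6, 0.7]
gripper_width: 0.0003
```

Emit:
apply_moves(slide=[[-0.01,0,0],[0,0,0]], turn=[[0,0,0],[0,0,0]], jaw=[1,1])

```text
time_s: 4.6
tcp_pos: [0.4365, -0.049, 0.0944]
eef_rot: [180.0, -0.1, -119.8]
contact_force: [-1.7, -5.5, 0.9]
gripper_width: 0.0006
```

Emit:
apply_moves(slide=[[-0.01,0,0],[0,0,0]], turn=[[0,0,0],[0,0,0]], jaw=[1,1])

```text
time_s: 4.8
tcp_pos: [0.4365, -0.0489, 0.0944]
eef_rot: [179.9, -0.2, -119.8]
contact_force: [-2.1, -10.7, 2.8]
gripper_width: 0.0004
```

Emit:
apply_moves(slide=[[-0.01,0,0],[0,0,0]], turn=[[0,0,0],[0,0,0]], jaw=[1,1])

```text
time_s: 5.0
tcp_pos: [0.4365, -0.0488, 0.0945]
eef_rot: [179.9, -0.2, -119.8]
contact_force: [-2.9, -15.6, 4.0]
gripper_width: 0.0008
```

At the stop: force rose to 16 N with no more motion, at a tab distance of about 155 mm. Backing off, then up.

Emit:
apply_moves(slide=[[0.1,0,0],[0.1,0,0],[0,0,-0.4],[0,0,-0.4],[-0.2,0,-0.45],[-0.4,0,0],[-0.3,0,0],[0,0,0]], turn=[[0,0,0],[0,0,0],[0,0,0],[0,0,0],[0,0,0],[0,0,0],[0,0,0],[0,0,0]], jaw=[1,1,1,1,0,0,0,0])

```text
time_s: 5.8
tcp_pos: [0.4748, 0.0164, 0.2201]
eef_rot: [-179.9, 0.1, -119.7]
contact_force: [-0.3, 0.5, -0.3]
gripper_width: 0.0268
```

Run:
```python
from h import *
c=cap('wrist','w2.png'); s=r.get_state();print(s['tcp_pos'],s['eef_rot'],s['gripper_width'])
t=cap('top','t2.png');cv2.imwrite('pics/t2c.png',cv2.resize(t['pixels'][190:360,200:400],None,fx=3.5,fy=3.5,interpolation=cv2.INTER_CUBIC))
```

```text
[0.47356833 0.01522901 0.21959954] [-1.79986873e+02  7.09130649e-02 -1.19721184e+02] 0.030761236143559814
```

View pics/w2.png

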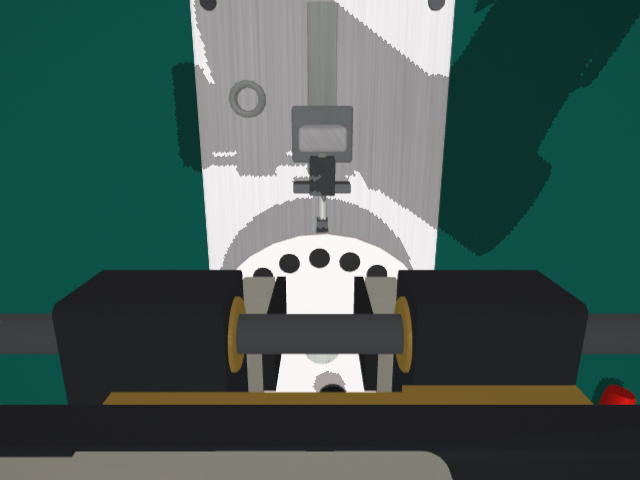

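View pics/t2c.png

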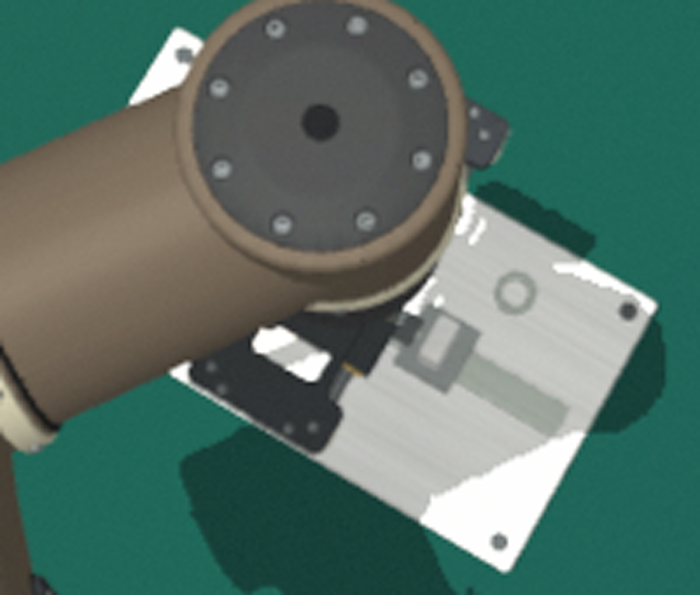

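Emit:
apply_moves(slide=[[-0.36,0.02,0],[-0.36,0.02,0],[-0.36,0.02,0],[-0.35,0.02,0],[0,0,0],[0,0,0]], turn=[[0,0,0],[0,0,0],[0,0,0],[0,0,0],[0,0,0],[0,0,0]], jaw=[0,0,0,0,0,0])

```text
time_s: 6.5
tcp_pos: [0.5367, 0.1416, 0.2189]
eef_rot: [180.0, -0.0, -119.8]
contact_force: [-0.5, 0.1, 0.0]
gripper_width: 0.0832
```

Run:
```python
from h import *
c=load('w2');A=np.array([.5222,.1]);ax=np.array([-.497,-.868]);sx=np.array([.868,-.497])
for p,z in [((322,125),.114),((322,151),.114)]:
    P=onz(c,*p,z);print(p,P.round(4),((P[:2]-A)@ax).round(4),((P[:2]-A)@sx).round(4))
c=cap('wrist','w3.png'); s=r.get_state();print(s['tcp_pos'],s['eef_rot'],s['gripper_width'])
```

```text
(322, 125) [ 0.4416 -0.0393  0.114 ] 0.161 -0.0008
(322, 151) [ 0.4488 -0.0266  0.114 ] 0.1463 -0.0008
[0.53644471 0.14112918 0.2191766 ] [ 1.79962898e+02 -3.81870914e-02 -1.19839473e+02] 0.08538125539837171
```

View pics/w3.png

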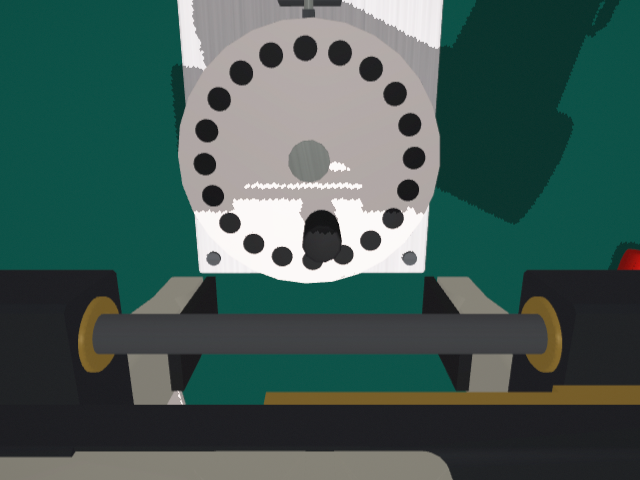

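Run:
```python
from h import *
c=load('w3');g=cv2.cvtColor(c['pixels'],cv2.COLOR_BGR2GRAY)
n,l,st,ce=cv2.connectedComponentsWithStats((g<70).astype(np.uint8))
P=[]
for i in range(1,n):
    x,y=ce[i];a=st[i][4]
    if 300<a<700 and 180<x<440 and 30<y<270: P.append(onz(c,x,y,.076)[:2]);
    if a>250 and 180<x<440 and 20<y<275: print(ce[i].round(1),a,st[i][:4])
P=np.array(P);A=np.c_[2*P,np.ones(len(P))];s=np.linalg.lstsq(A,(P**2).sum(1),rcond=None)[0]
rr=np.sqrt(s[2]+s[0]**2+s[1]**2);print('axis',s[:2],rr,len(P),np.abs(np.hypot(*(P-s[:2]).T)-rr).max())
D=dep(c)
for p in [(322,225),(322,235),(322,243),(322,250),(309,161)]: print(p,D[p[1],p[0]].round(4))
K=onz(c,322,242,.123);print(K, K[:2]-s[:2],np.hypot(*(K[:2]-s[:2])))
cv2.imwrite('pics/w3c.png',cv2.resize(c['pixels'][190:280,260:380],None,fx=6,fy=6))
t=load('top0');m=load('side0')
hub=onz(c,309,161,.080);print('hub',hub)
```

```text
[324.7 251.9] 209522 [  0   0 640 480]
[304.9  47.8] 447 [294  36  23  25]
[339.5  52.5] 445 [328  41  24  24]
[270.8  54.6] 447 [260  43  23  25]
[370.7  68.6] 436 [360  57  23  24]
[240.9  72.5] 436 [230  61  23  24]
[394.7  93.5] 418 [384  82  23  24]
[218.8  98.8] 415 [208  88  23  23]
[409.4 124.4] 396 [399 113  22  23]
[206.4 130.4] 389 [196 120  22  22]
[413.6 157.6] 376 [403 147  22  22]
[204.5 163.7] 369 [194 153  22  22]
[407.6 189.8] 352 [397 180  22  21]
[212.6 195.3] 347 [202 185  22  21]
[392.7 217.8] 310 [383 208  20  20]
[323.4 240.5] 1993 [303 210  50  59]
[229.6 222.6] 307 [220 213  20  20]
[370.3 239.9] 296 [361 231  20  19]
[253.4 243.2] 298 [244 234  20  19]
[281.9 255.8] 288 [272 247  20  19]
axis [0.52211549 0.10228337] 0.07001883507795227 15 3.422124906228563e-05
(322, 225) [0.5311 0.135  0.1219]
(322, 235) [0.534  0.1401 0.1227]
(322, 243) [0.5361 0.1438 0.1245]
(322, 250) [0.5386 0.1482 0.1223]
(309, 161) [0.522  0.1023 0.0795]
[0.53604978 0.14369685 0.123     ] [0.01393428 0.04141348] 0.04369486005796864
hub [0.52192908 0.10226346 0.08      ]
```

View pics/w3c.png

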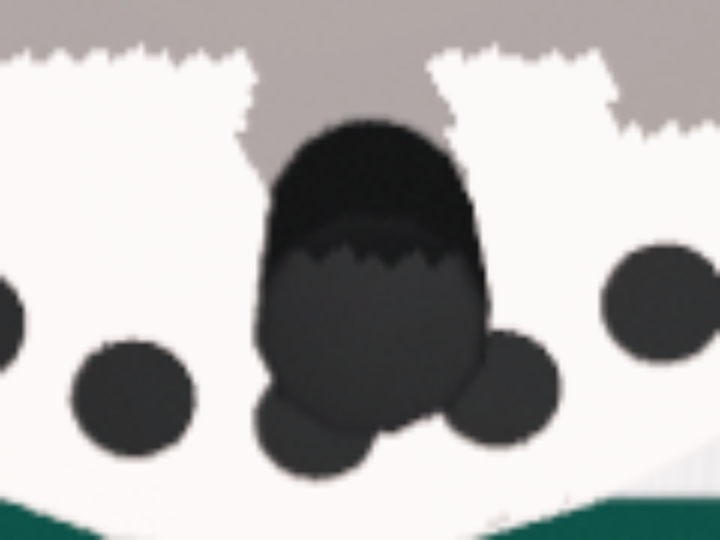

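Emit:
apply_moves(slide=[[-0.033,0.018,0.3],[0,0,0.4],[0,0,0.3],[0,0,0.19],[0,0,0],[0,0,0]], turn=[[0,0,0],[0,0,0],[0,0,0],[0,0,0],[0,0,0],[0,0,0]], jaw=[0,0,0,0,0,0])

```text
time_s: 7.15
tcp_pos: [0.5372, 0.1448, 0.1013]
eef_rot: [-180.0, 0.0, -119.9]
contact_force: [0.1, 0.2, -0.2]
gripper_width: 0.0874
```

Emit:
apply_moves(slide=[[0,0,0],[0,0,0],[0,0,0],[0,0,0],[0,0,0],[0,0,0],[0,0,0],[0,0,0]], turn=[[0,0,0],[0,0,0],[0,0,0],[0,0,0],[0,0,0],[0,0,0],[0,0,0],[0,0,0]], jaw=[1,1,1,1,1,1,1,1], newtons=25)

```text
time_s: 7.95
tcp_pos: [0.5371, 0.1457, 0.1005]
eef_rot: [180.0, -0.0, -119.8]
contact_force: [0.3, 0.0, -0.3]
gripper_width: 0.0292
```

Run:
```python
from h import *
c=cap('wrist','w4.png'); s=r.get_state();print(s['tcp_pos'],s['eef_rot'],s['gripper_width'],s['contact_force'],s['moment'])
```

```text
[0.53703929 0.14569235 0.10047909] [ 1.79995170e+02 -1.01378106e-02 -1.19821435e+02] 0.025335539943343872 [-0.06640003 -0.07232348 -0.39691288] [ 0.00439643  0.02239227 -0.0267893 ]
```

View pics/w4.png

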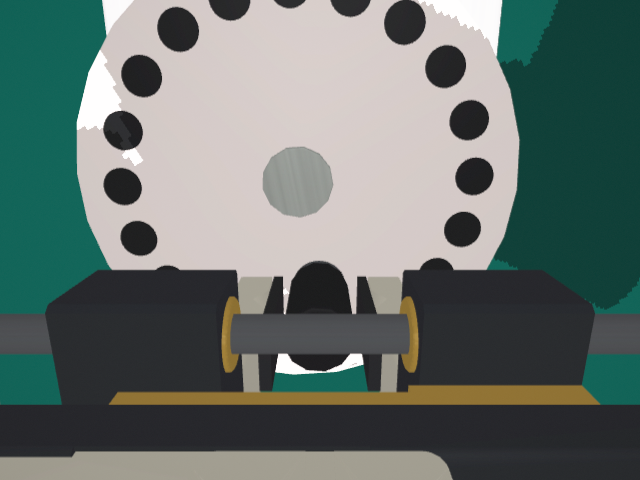

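```bash
cat > arc.py <<'E'
import numpy as np,sys
a0,st,n,k=float(sys.argv[1]),float(sys.argv[2]),int(sys.argv[3]),int(sys.argv[4])
p=lambda a:0.45*np.array([-np.cos(np.radians(a)),np.sin(np.radians(a))])
cur=p(a0);row=[]
for i in range(1,n+1):
    d=np.round(p(a0+st*i)-cur,3);cur=cur+d;row.append([float(d[0]),float(d[1]),0])
    if i%k==0: print(round(a0+st*i,1),row);row=[]
E
cat > an.py <<'E'
# args: x y fx fy -> alpha, radial, tangential force by tool on knob(positive=CCW push)
import numpy as np,sys
C=np.array([.5221,.1022])
for l in sys.stdin:
    v=list(map(float,l.split()))
    if len(v)<4: continue
    d=np.array(v[:2])-C;ph=np.arctan2(d[1],d[0]);t=np.array([-np.sin(ph),np.cos(ph)])
    print(round((np.degrees(ph)-60.2+180)%360-180,1),'r',round(np.hypot(*d)*1e3,1),'Ft',round(-np.array(v[2:])@t,2),'Fr',round(-np.array(v[2:])@(d/np.hypot(*d)),2))
E
python3 arc.py 11 4 90 2
```

```text
19.0 [[0.007, 0.031, 0], [0.009, 0.03, 0]]
27.0 [[0.012, 0.029, 0], [0.013, 0.028, 0]]
35.0 [[0.015, 0.028, 0], [0.017, 0.026, 0]]
43.0 [[0.019, 0.025, 0], [0.021, 0.024, 0]]
51.0 [[0.022, 0.022, 0], [0.024, 0.021, 0]]
59.0 [[0.025, 0.019, 0], [0.026, 0.017, 0]]
67.0 [[0.027, 0.015, 0], [0.029, 0.013, 0]]
75.0 [[0.029, 0.012, 0], [0.03, 0.009, 0]]
83.0 [[0.031, 0.007, 0], [0.031, 0.005, 0]]
91.0 [[0.031, 0.003, 0], [0.032, 0.0, 0]]
99.0 [[0.031, -0.002, 0], [0.031, -0.003, 0]]
107.0 [[0.031, -0.006, 0], [0.03, -0.009, 0]]
115.0 [[0.03, -0.01, 0], [0.029, -0.012, 0]]
123.0 [[0.028, -0.014, 0], [0.027, -0.016, 0]]
131.0 [[0.026, -0.018, 0], [0.024, -0.02, 0]]
139.0 [[0.023, -0.022, 0], [0.021, -0.023, 0]]
147.0 [[0.02, -0.024, 0], [0.018, -0.026, 0]]
155.0 [[0.016, -0.027, 0], [0.015, -0.028, 0]]
163.0 [[0.012, -0.029, 0], [0.01, -0.029, 0]]
171.0 [[0.008, -0.031, 0], [0.006, -0.03, 0]]
179.0 [[0.004, -0.032, 0], [0.002, -0.031, 0]]
187.0 [[-0.001, -0.031, 0], [-0.003, -0.032, 0]]
195.0 [[-0.005, -0.031, 0], [-0.007, -0.03, 0]]
203.0 [[-0.009, -0.03, 0], [-0.011, -0.03, 0]]
211.0 [[-0.
[... 275 characters left out ...]
, 0]]
259.0 [[-0.03, -0.01, 0], [-0.03, -0.007, 0]]
267.0 [[-0.031, -0.005, 0], [-0.032, -0.002, 0]]
275.0 [[-0.031, -0.001, 0], [-0.031, 0.002, 0]]
283.0 [[-0.032, 0.004, 0], [-0.03, 0.006, 0]]
291.0 [[-0.031, 0.008, 0], [-0.03, 0.01, 0]]
299.0 [[-0.028, 0.012, 0], [-0.028, 0.015, 0]]
307.0 [[-0.027, 0.016, 0], [-0.026, 0.018, 0]]
315.0 [[-0.024, 0.02, 0], [-0.023, 0.021, 0]]
323.0 [[-0.022, 0.023, 0], [-0.02, 0.024, 0]]
331.0 [[-0.018, 0.026, 0], [-0.016, 0.027, 0]]
339.0 [[-0.014, 0.028, 0], [-0.012, 0.029, 0]]
347.0 [[-0.011, 0.03, 0], [-0.008, 0.03, 0]]
355.0 [[-0.006, 0.031, 0], [-0.004, 0.031, 0]]
363.0 [[-0.001, 0.031, 0], [0.0, 0.032, 0]]
371.0 [[0.003, 0.031, 0], [0.005, 0.031, 0]]
```

Emit:
apply_moves(slide=[[0,0,0],[0,0,0],[0,0,0]], turn=[[0,0,0],[0,0,0],[0,0,0]], jaw=[1,1,1])

```text
time_s: 8.3
tcp_pos: [0.5372, 0.1456, 0.1005]
eef_rot: [-180.0, 0.0, -119.8]
contact_force: [1.5, -1.0, -0.8]
gripper_width: 0.0237
```

Emit:
apply_moves(slide=[[0.007,0.031,0],[0.009,0.03,0]], turn=[[0,0,0],[0,0,0]], jaw=[1,1])

```text
time_s: 8.5
tcp_pos: [0.5317, 0.1472, 0.1006]
eef_rot: [-179.9, 0.0, -119.8]
contact_force: [5.3, -4.3, -3.0]
gripper_width: 0.0234
```

Emit:
apply_moves(slide=[[0.012,0.029,0],[0.013,0.028,0]], turn=[[0,0,0],[0,0,0]], jaw=[1,1])

```text
time_s: 8.7
tcp_pos: [0.5255, 0.148, 0.1006]
eef_rot: [-179.9, 0.0, -119.8]
contact_force: [5.7, -2.4, -3.3]
gripper_width: 0.0236
```

Emit:
apply_moves(slide=[[0.015,0.028,0],[0.017,0.026,0]], turn=[[0,0,0],[0,0,0]], jaw=[1,1])

```text
time_s: 8.9
tcp_pos: [0.5193, 0.148, 0.1006]
eef_rot: [-179.9, 0.0, -119.8]
contact_force: [6.2, -2.1, -4.8]
gripper_width: 0.0233
```

Emit:
apply_moves(slide=[[0.019,0.025,0],[0.021,0.024,0]], turn=[[0,0,0],[0,0,0]], jaw=[1,1])

```text
time_s: 9.1
tcp_pos: [0.5131, 0.1471, 0.1006]
eef_rot: [-179.9, 0.1, -119.8]
contact_force: [7.3, -2.4, -4.8]
gripper_width: 0.0232
```

Emit:
apply_moves(slide=[[0.022,0.022,0],[0.024,0.021,0]], turn=[[0,0,0],[0,0,0]], jaw=[1,1])

```text
time_s: 9.3
tcp_pos: [0.5073, 0.1453, 0.1006]
eef_rot: [-179.9, 0.1, -119.8]
contact_force: [6.9, -0.9, -5.1]
gripper_width: 0.0234
```

Emit:
apply_moves(slide=[[0.025,0.019,0],[0.026,0.017,0]], turn=[[0,0,0],[0,0,0]], jaw=[1,1])

```text
time_s: 9.5
tcp_pos: [0.5017, 0.1429, 0.1006]
eef_rot: [-179.9, 0.1, -119.8]
contact_force: [7.1, -1.1, -6.1]
gripper_width: 0.0239
```

Emit:
apply_moves(slide=[[0.027,0.015,0],[0.029,0.013,0]], turn=[[0,0,0],[0,0,0]], jaw=[1,1])

```text
time_s: 9.7
tcp_pos: [0.4966, 0.1397, 0.1006]
eef_rot: [-179.9, 0.1, -119.8]
contact_force: [6.9, 0.5, -7.1]
gripper_width: 0.0236
```

Emit:
apply_moves(slide=[[0.029,0.012,0],[0.03,0.009,0]], turn=[[0,0,0],[0,0,0]], jaw=[1,1])

```text
time_s: 9.9
tcp_pos: [0.4918, 0.1358, 0.1006]
eef_rot: [-179.9, 0.2, -119.8]
contact_force: [6.2, 2.4, -7.9]
gripper_width: 0.0235
```

Emit:
apply_moves(slide=[[0.031,0.007,0],[0.031,0.005,0]], turn=[[0,0,0],[0,0,0]], jaw=[1,1])

```text
time_s: 10.1
tcp_pos: [0.4877, 0.1312, 0.1006]
eef_rot: [-179.9, 0.2, -119.8]
contact_force: [5.7, 4.0, -7.4]
gripper_width: 0.0233
```

Emit:
apply_moves(slide=[[0.031,0.003,0],[0.032,0,0]], turn=[[0,0,0],[0,0,0]], jaw=[1,1])

```text
time_s: 10.3
tcp_pos: [0.4841, 0.1261, 0.1006]
eef_rot: [-180.0, 0.2, -119.8]
contact_force: [4.1, 4.1, -5.8]
gripper_width: 0.0236
```

Emit:
apply_moves(slide=[[0.031,-0.002,0],[0.031,-0.003,0]], turn=[[0,0,0],[0,0,0]], jaw=[1,1])

```text
time_s: 10.5
tcp_pos: [0.4813, 0.1205, 0.1006]
eef_rot: [-180.0, 0.2, -119.8]
contact_force: [3.4, 5.3, -6.5]
gripper_width: 0.0234
```

Run:
```python
from h import *
c=cap('wrist','w5.png'); s=r.get_state();print(s['tcp_pos'],s['contact_force'])
```

```text
[0.48107455 0.12005018 0.10061616] [ 3.05889846  3.75909337 -4.98957087]
```

View pics/w5.png

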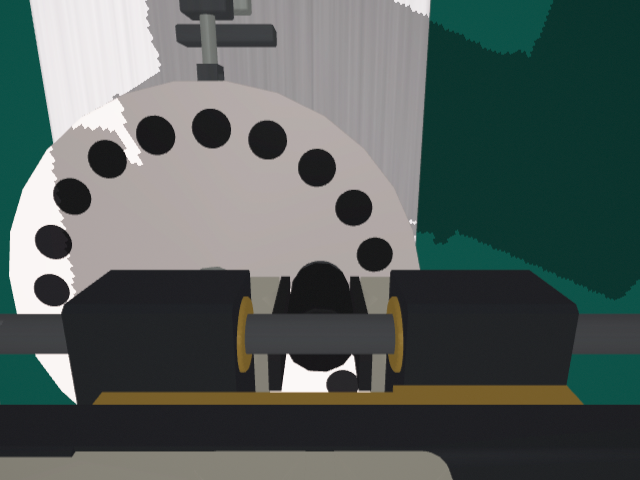

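Wrist view: the feeler's roller fork shows at (210,73) beside the flange edge (row 82), in front of the stop bar (226,35), so its setback can be seen directly.

```bash
python3 an.py <<'E'
.5317 .1472 5.3 -4.3
.5255 .148 5.7 -2.4
.5193 .148 6.2 -2.1
.5131 .1471 7.3 -2.4
.5073 .1453 6.9 -.9
.5017 .1429 7.1 -1.1
.4966 .1397 6.9 .5
.4918 .1358 6.2 2.4
.4877 .1312 5.7 4.0
.4841 .1261 4.1 4.1
.4813 .1205 3.4 5.3
E
```

```text
17.8 r 46.0 Ft 6.08 Fr 3.1
25.6 r 45.9 Ft 5.86 Fr 1.97
33.3 r 45.9 Ft 6.06 Fr 2.47
41.1 r 45.8 Ft 6.69 Fr 3.79
48.8 r 45.6 Ft 6.23 Fr 3.09
56.4 r 45.5 Ft 5.85 Fr 4.16
64.0 r 45.3 Ft 5.99 Fr 3.47
71.8 r 45.2 Ft 6.21 Fr 2.37
79.7 r 45.0 Ft 6.73 Fr 1.78
87.6 r 44.9 Ft 5.65 Fr 1.29
95.6 r 44.7 Ft 6.23 Fr 0.93
```

Emit:
apply_moves(slide=[[0.031,-0.006,0],[0.03,-0.009,0]], turn=[[0,0,0],[0,0,0]], jaw=[1,1])

```text
time_s: 10.75
tcp_pos: [0.4792, 0.1143, 0.1006]
eef_rot: [-180.0, 0.1, -119.8]
contact_force: [0.4, 5.8, -4.8]
gripper_width: 0.0235
```

Emit:
apply_moves(slide=[[0.03,-0.01,0],[0.029,-0.012,0]], turn=[[0,0,0],[0,0,0]], jaw=[1,1])

```text
time_s: 10.95
tcp_pos: [0.478, 0.108, 0.1006]
eef_rot: [180.0, 0.1, -119.8]
contact_force: [0.9, 5.7, -4.2]
gripper_width: 0.0231
```

Emit:
apply_moves(slide=[[0.028,-0.014,0],[0.027,-0.016,0]], turn=[[0,0,0],[0,0,0]], jaw=[1,1])

```text
time_s: 11.15
tcp_pos: [0.4778, 0.1017, 0.1006]
eef_rot: [180.0, 0.1, -119.8]
contact_force: [-0.1, 5.0, -2.9]
gripper_width: 0.0233
```

Emit:
apply_moves(slide=[[0.026,-0.018,0],[0.024,-0.02,0]], turn=[[0,0,0],[0,0,0]], jaw=[1,1])

```text
time_s: 11.35
tcp_pos: [0.4784, 0.0953, 0.1005]
eef_rot: [180.0, 0.1, -119.8]
contact_force: [-1.1, 5.9, -2.2]
gripper_width: 0.0235
```

Emit:
apply_moves(slide=[[0.023,-0.022,0],[0.021,-0.023,0]], turn=[[0,0,0],[0,0,0]], jaw=[1,1])

```text
time_s: 11.55
tcp_pos: [0.4799, 0.0891, 0.1005]
eef_rot: [180.0, 0.1, -119.8]
contact_force: [-2.6, 5.8, 0.1]
gripper_width: 0.0232
```

Emit:
apply_moves(slide=[[0.02,-0.024,0],[0.018,-0.026,0]], turn=[[0,0,0],[0,0,0]], jaw=[1,1])

```text
time_s: 11.75
tcp_pos: [0.4822, 0.0833, 0.1005]
eef_rot: [180.0, 0.1, -119.8]
contact_force: [-1.6, 5.2, 0.5]
gripper_width: 0.0233
```

Emit:
apply_moves(slide=[[0.016,-0.027,0],[0.015,-0.028,0]], turn=[[0,0,0],[0,0,0]], jaw=[1,1])

```text
time_s: 11.95
tcp_pos: [0.4854, 0.0778, 0.1005]
eef_rot: [179.9, 0.0, -119.8]
contact_force: [-2.4, 5.8, 0.5]
gripper_width: 0.0237
```

Emit:
apply_moves(slide=[[0.012,-0.029,0],[0.01,-0.029,0]], turn=[[0,0,0],[0,0,0]], jaw=[1,1])

```text
time_s: 12.15
tcp_pos: [0.4892, 0.0729, 0.1005]
eef_rot: [179.9, 0.0, -119.8]
contact_force: [-2.6, 6.1, 1.0]
gripper_width: 0.0235
```

Emit:
apply_moves(slide=[[0.008,-0.031,0],[0.006,-0.03,0]], turn=[[0,0,0],[0,0,0]], jaw=[1,1])

```text
time_s: 12.35
tcp_pos: [0.4937, 0.0686, 0.1005]
eef_rot: [179.9, 0.0, -119.8]
contact_force: [-4.1, 4.6, 2.0]
gripper_width: 0.0234
```

Emit:
apply_moves(slide=[[0.004,-0.032,0],[0.002,-0.031,0]], turn=[[0,0,0],[0,0,0]], jaw=[1,1])

```text
time_s: 12.55
tcp_pos: [0.4987, 0.0649, 0.1005]
eef_rot: [179.9, -0.0, -119.8]
contact_force: [-4.7, 4.8, 2.1]
gripper_width: 0.0237
```

Run:
```python
from h import *
c=cap('wrist','w6.png'); s=r.get_state();print(s['tcp_pos'],s['contact_force'],s['joints'])
```

```text
[0.49910023 0.0646554  0.10050753] [-2.69956044  2.88094326  1.48871828] [ 29.74550813  12.62563008 -31.21968871  -0.0672355  -46.19868998
 -59.52857414]
```

View pics/w6.png

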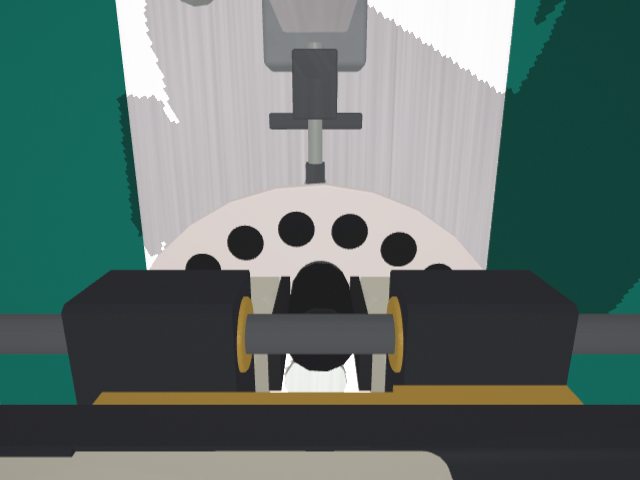

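Wrist view: the fork's rear edge is at row 163 and the stop bar at row 129, which is the plain-rim baseline. Continuing.

Emit:
apply_moves(slide=[[-0.001,-0.031,0],[-0.003,-0.032,0]], turn=[[0,0,0],[0,0,0]], jaw=[1,1])

```text
time_s: 12.8
tcp_pos: [0.5042, 0.0619, 0.1005]
eef_rot: [179.9, -0.0, -119.8]
contact_force: [-4.5, 3.0, 3.0]
gripper_width: 0.024
```

Emit:
apply_moves(slide=[[-0.005,-0.031,0],[-0.007,-0.03,0]], turn=[[0,0,0],[0,0,0]], jaw=[1,1])

```text
time_s: 13.0
tcp_pos: [0.51, 0.0598, 0.1005]
eef_rot: [179.9, -0.0, -119.8]
contact_force: [-4.7, 3.8, 4.2]
gripper_width: 0.0235
```

Emit:
apply_moves(slide=[[-0.009,-0.03,0],[-0.011,-0.03,0]], turn=[[0,0,0],[0,0,0]], jaw=[1,1])

```text
time_s: 13.2
tcp_pos: [0.516, 0.0584, 0.1005]
eef_rot: [179.9, -0.1, -119.8]
contact_force: [-5.8, 3.8, 4.8]
gripper_width: 0.0238
```

Emit:
apply_moves(slide=[[-0.013,-0.028,0],[-0.016,-0.028,0]], turn=[[0,0,0],[0,0,0]], jaw=[1,1])

```text
time_s: 13.4
tcp_pos: [0.5221, 0.0579, 0.1005]
eef_rot: [179.9, -0.1, -119.8]
contact_force: [-5.7, 1.7, 5.7]
gripper_width: 0.0237
```

Emit:
apply_moves(slide=[[-0.017,-0.026,0],[-0.019,-0.025,0]], turn=[[0,0,0],[0,0,0]], jaw=[1,1])

```text
time_s: 13.6
tcp_pos: [0.5271, 0.0581, 0.1004]
eef_rot: [179.8, -0.2, -119.9]
contact_force: [-11.4, 2.8, 10.1]
gripper_width: 0.0236
```

Emit:
apply_moves(slide=[[-0.02,-0.024,0],[-0.022,-0.022,0]], turn=[[0,0,0],[0,0,0]], jaw=[1,1])

```text
time_s: 13.8
tcp_pos: [0.5342, 0.0595, 0.1005]
eef_rot: [179.9, -0.1, -119.8]
contact_force: [-2.9, 0.2, 2.5]
gripper_width: 0.0235
```

Emit:
apply_moves(slide=[[-0.024,-0.021,0],[-0.025,-0.018,0]], turn=[[0,0,0],[0,0,0]], jaw=[1,1])

```text
time_s: 14.0
tcp_pos: [0.5406, 0.0617, 0.1005]
eef_rot: [179.9, -0.1, -119.8]
contact_force: [-6.0, -2.8, 5.3]
gripper_width: 0.0235
```

Emit:
apply_moves(slide=[[-0.027,-0.018,0],[-0.027,-0.015,0]], turn=[[0,0,0],[0,0,0]], jaw=[1,1])

```text
time_s: 14.2
tcp_pos: [0.5462, 0.0646, 0.1005]
eef_rot: [179.9, -0.1, -119.8]
contact_force: [-5.4, -1.7, 5.6]
gripper_width: 0.0236
```

Bump found: extra push near α≈216° and onward push near 226°. I'll come back slowly in 2° steps, taking pictures of the feeler.

```bash
python3 arc.py 243 -4 3 3; python3 arc.py 231 -2 12 1
cat > snap.py <<'E'
import sys
from h import *
c=cap('wrist',sys.argv[1]+'.png');s=r.get_state();p=s['tcp_pos'];f=s['contact_force']
d=p[:2]-np.array([.5221,.1022]);ph=np.arctan2(d[1],d[0]);t=np.array([-np.sin(ph),np.cos(ph)])
print(sys.argv[1],'t',s['time_s'],'alpha',round((np.degrees(ph)-60.2)%360,2),'Ft',round(-f[:2]@t,2),p.round(4))
E
```

```text
231.0 [[0.027, 0.015, 0], [0.027, 0.017, 0], [0.025, 0.019, 0]]
229.0 [[0.012, 0.01, 0]]
227.0 [[0.012, 0.011, 0]]
225.0 [[0.011, 0.011, 0]]
223.0 [[0.011, 0.011, 0]]
221.0 [[0.01, 0.011, 0]]
219.0 [[0.011, 0.013, 0]]
217.0 [[0.009, 0.012, 0]]
215.0 [[0.009, 0.013, 0]]
213.0 [[0.009, 0.013, 0]]
211.0 [[0.009, 0.013, 0]]
209.0 [[0.007, 0.014, 0]]
207.0 [[0.008, 0.013, 0]]
```

```bash
python3 snap.py b0
```

```text
b0 t 14.25 alpha 243.28 Ft 3.32 [0.5467 0.0649 0.1005]
```

View pics/b0.png

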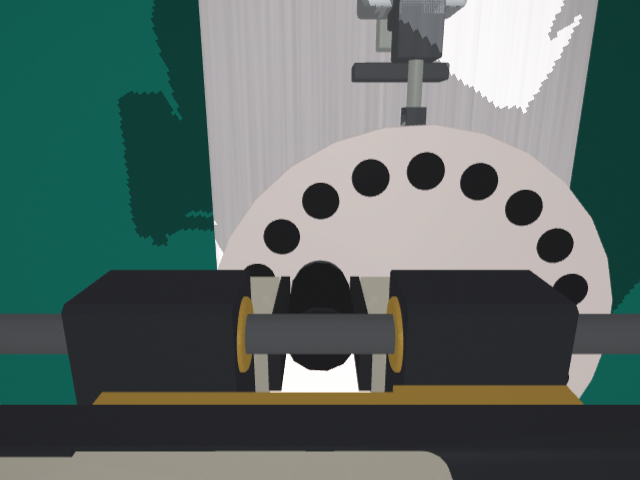

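Here the fork's rear edge is at about (413,107) and the bar's lower edge at row 81, so it is on the plain rim again. Going back.

Emit:
apply_moves(slide=[[0.027,0.015,0],[0.027,0.017,0],[0.025,0.019,0],[0.012,0.01,0]], turn=[[0,0,0],[0,0,0],[0,0,0],[0,0,0]], jaw=[1,1,1,1])

```text
time_s: 14.65
tcp_pos: [0.5389, 0.061, 0.1006]
eef_rot: [-179.9, 0.1, -119.8]
contact_force: [6.5, -0.8, -5.8]
gripper_width: 0.0236
```

```bash
python3 snap.py b229
```

```text
b229 t 14.7 alpha 231.59 Ft -4.28 [0.5386 0.061  0.1006]
```

Emit:
apply_moves(slide=[[0.012,0.011,0]], turn=[[0,0,0]], jaw=[1])

```text
time_s: 14.8
tcp_pos: [0.5374, 0.0605, 0.1006]
eef_rot: [-179.9, 0.1, -119.8]
contact_force: [6.2, -1.4, -5.8]
gripper_width: 0.0238
```

```bash
python3 snap.py b227
```

```text
b227 t 14.85 alpha 229.54 Ft -3.19 [0.5371 0.0604 0.1006]
```

Emit:
apply_moves(slide=[[0.011,0.011,0]], turn=[[0,0,0]], jaw=[1])

```text
time_s: 14.95
tcp_pos: [0.536, 0.0601, 0.1006]
eef_rot: [-179.9, 0.1, -119.8]
contact_force: [8.4, -2.0, -7.5]
gripper_width: 0.0235
```

```bash
python3 snap.py b225
```

```text
b225 t 15.0 alpha 228.02 Ft -6.43 [0.536  0.06   0.1006]
```

Emit:
apply_moves(slide=[[0.011,0.011,0]], turn=[[0,0,0]], jaw=[1])

```text
time_s: 15.1
tcp_pos: [0.5353, 0.0599, 0.1007]
eef_rot: [-179.8, 0.2, -119.8]
contact_force: [11.0, -2.2, -10.3]
gripper_width: 0.0238
```

```bash
python3 snap.py b223
```

```text
b223 t 15.15 alpha 226.94 Ft -8.18 [0.5352 0.0598 0.1007]
```

Emit:
apply_moves(slide=[[0.01,0.011,0]], turn=[[0,0,0]], jaw=[1])

```text
time_s: 15.25
tcp_pos: [0.5343, 0.0596, 0.1007]
eef_rot: [-179.8, 0.2, -119.8]
contact_force: [12.2, -1.9, -11.4]
gripper_width: 0.0238
```

```bash
python3 snap.py b221
```

```text
b221 t 15.3 alpha 225.38 Ft -9.84 [0.534  0.0595 0.1007]
```

Emit:
apply_moves(slide=[[0.011,0.013,0]], turn=[[0,0,0]], jaw=[1])

```text
time_s: 15.4
tcp_pos: [0.5327, 0.0592, 0.1007]
eef_rot: [-179.8, 0.2, -119.8]
contact_force: [10.5, -3.1, -10.7]
gripper_width: 0.0238
```

```bash
python3 snap.py b219
```

```text
b219 t 15.45 alpha 222.84 Ft -8.48 [0.5321 0.0591 0.1006]
```

Emit:
apply_moves(slide=[[0.009,0.012,0]], turn=[[0,0,0]], jaw=[1])

```text
time_s: 15.55
tcp_pos: [0.5306, 0.0588, 0.1006]
eef_rot: [-179.8, 0.2, -119.8]
contact_force: [8.9, -2.6, -7.8]
gripper_width: 0.0231
```

```bash
python3 snap.py b217
```

```text
b217 t 15.6 alpha 220.03 Ft -4.63 [0.53   0.0586 0.1006]
```

Emit:
apply_moves(slide=[[0.009,0.013,0]], turn=[[0,0,0]], jaw=[1])

```text
time_s: 15.7
tcp_pos: [0.5281, 0.0584, 0.1005]
eef_rot: [-179.9, 0.1, -119.8]
contact_force: [4.0, -2.0, -3.5]
gripper_width: 0.0237
```

```bash
python3 snap.py b215
```

```text
b215 t 15.75 alpha 216.7 Ft -1.48 [0.5274 0.0583 0.1006]
```

Emit:
apply_moves(slide=[[0.009,0.013,0]], turn=[[0,0,0]], jaw=[1])

```text
time_s: 15.85
tcp_pos: [0.5255, 0.0581, 0.1005]
eef_rot: [-180.0, 0.0, -119.8]
contact_force: [1.8, -0.9, -0.8]
gripper_width: 0.0236
```

```bash
python3 snap.py b213
```

```text
b213 t 15.9 alpha 213.42 Ft -1.0 [0.5249 0.0581 0.1005]
```

```bash
cat > feel.py <<'E'
import sys
from h import *
def prof(name,z=.062,show=False):
    c=load(name);g=cv2.cvtColor(c['pixels'],cv2.COLOR_BGR2GRAY).astype(np.float32)
    C=np.array([.5221,.1022]);ax=np.array([-.497,-.868]);sx=np.array([.868,-.497])
    ds=np.arange(.080,.125,.00025);acc=0
    for o in (-.0015,-.001,-.0005,0,.0005):
        uv=np.array([proj(c,[*(C+ax*d+sx*o),z]) for d in ds],np.float32)
        acc=acc+cv2.remap(g,uv[None,:,0],uv[None,:,1],cv2.INTER_LINEAR)[0]
    return ds,acc/5
for n in sys.argv[1:]:
    ds,p=prof(n)
    i0=np.argmax(ds>.086)
    dp=np.diff(cv2.GaussianBlur(p[None],(0,0),2)[0]);k=i0+np.argmax(dp[i0:i0+90])
    w=np.clip(dp[k-6:k+7],0,None);print(n,'rear edge mm',round(1e3*(ds[k-6:k+7]*w).sum()/w.sum(),2),'grad',round(float(dp[k]),1))
E
python3 feel.py w6 b0 b229 b227 b225 b223 b221 b219 b217 b215 b213
python3 - <<'E'
import cv2,numpy as np
ims=[cv2.imread(f'pics/b{a}.png')[60:200,320:440] for a in (0,225,219,217,215,213)]
cv2.imwrite('pics/m.png',cv2.resize(np.hstack(ims),None,fx=1.1,fy=1.6))
E
```

```text
w6 rear edge mm 94.37 grad 12.3
b0 rear edge mm 94.42 grad 11.2
b229 rear edge mm 94.36 grad 11.4
b227 rear edge mm 94.42 grad 10.7
b225 rear edge mm 94.48 grad 11.0
b223 rear edge mm 95.16 grad 10.6
b221 rear edge mm 96.22 grad 11.6
b219 rear edge mm 97.36 grad 11.3
b217 rear edge mm 97.98 grad 11.5
b215 rear edge mm 97.58 grad 11.1
b213 rear edge mm 95.86 grad 11.2
```

View pics/m.png

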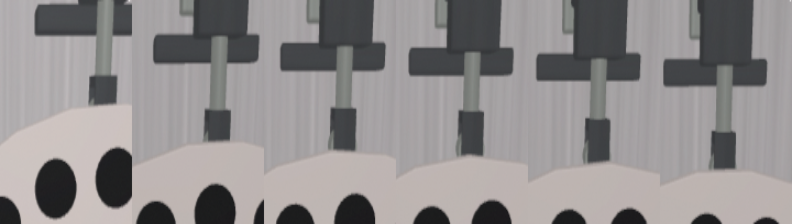

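```bash
cat > ph.py <<'E'
import sys
from h import *
def phase(name):
    c=load(name);g=cv2.cvtColor(c['pixels'],cv2.COLOR_BGR2GRAY)
    n,l,st,ce=cv2.connectedComponentsWithStats((g[:268]<75).astype(np.uint8))
    P=[]
    for i in range(1,n):
        x,y,w,h,a=st[i]
        if y+h<268 and 500<a<2500 and .85<w/h<1.25 and a>.72*w*h:
            p=onz(c,*ce[i],.076)[:2]
            if abs(np.hypot(*(p-[.5221,.1022]))-.07)<.006:P.append(p)
    P=np.array(P);C=np.array([.5221,.1022])
    # centre with known radius .07
    from scipy.optimize import least_squares
    C=least_squares(lambda q:np.hypot(*(P-q).T)-.07,C).x
    a=np.degrees(np.arctan2(*(P-C).T[::-1]))-60.2
    z=np.exp(1j*np.radians(a*20)).mean()
    return (np.degrees(np.angle(z))/20)%18,abs(z),len(P),C
if __name__=='__main__':
    for n in sys.argv[1:]:
        p=phase(n);print(n,round(p[0],2),round(p[1],4),p[2],p[3].round(4))
E
python3 ph.py w3 w6 b0 b229 b227 b225 b223 b221 b219 b217 b215 b213
```

```text
Traceback (most recent call last):
  File "ph.py", line 21, in <module>
    p=phase(n);print(n,round(p[0],2),round(p[1],4),p[2],p[3].round(4))
  File "ph.py", line 15, in phase
    C=least_squares(lambda q:np.hypot(*(P-q).T)-.07,C).x
      ~~~~~~~~~~~~~^^^^^^^^^^^^^^^^^^^^^^^^^^^^^^^^^^^
  File "ph.py", line 15, in <lambda>
    C=least_squares(lambda q:np.hypot(*(P-q).T)-.07,C).x
                                        ~^~
ValueError: operands could not be broadcast together with shapes (0,) (2,)
```

```bash
sed -i 's/500<a/350<a/' ph.py; python3 ph.py w6 b0 b229 b227 b225 b223 b221 b219 b217 b215 b213
```

```text
w6 6.39 1.0 4 [0.5223 0.1021]
b0 16.03 0.9998 7 [0.5222 0.1022]
b229 6.0 0.9999 6 [0.5222 0.1022]
b227 4.07 0.9999 6 [0.5222 0.1022]
b225 2.29 0.9999 5 [0.5222 0.1022]
b223 1.39 0.9999 5 [0.5222 0.1022]
b221 17.99 0.9999 5 [0.5222 0.1022]
b219 15.89 0.9999 5 [0.5222 0.1022]
b217 13.14 0.9999 5 [0.5222 0.1022]
b215 9.82 1.0 4 [0.5222 0.1022]
b213 6.38 1.0 4 [0.5222 0.1022]
```

```bash
python3 arc.py 213 2 6 1; python3 snap.py c0; python3 ph.py c0; python3 feel.py c0
```

```text
215.0 [[-0.009, -0.013, 0]]
217.0 [[-0.009, -0.013, 0]]
219.0 [[-0.01, -0.012, 0]]
221.0 [[-0.01, -0.012, 0]]
223.0 [[-0.01, -0.012, 0]]
225.0 [[-0.011, -0.011, 0]]
c0 t 15.95 alpha 213.32 Ft -1.06 [0.5248 0.0581 0.1005]
c0 5.56 1.0 4 [0.5222 0.1022]
c0 rear edge mm 95.28 grad 10.9
```

Emit:
apply_moves(slide=[[-0.009,-0.013,0],[-0.009,-0.013,0],[-0.01,-0.012,0],[-0.01,-0.012,0],[0,0,0],[0,0,0]], turn=[[0,0,0],[0,0,0],[0,0,0],[0,0,0],[0,0,0],[0,0,0]], jaw=[1,1,1,1,1,1])

```text
time_s: 16.55
tcp_pos: [0.5291, 0.0584, 0.1005]
eef_rot: [179.8, -0.2, -119.8]
contact_force: [-7.9, 0.9, 7.1]
gripper_width: 0.0235
```

```bash
python3 snap.py c1; python3 ph.py c1; python3 feel.py c1
```

```text
c1 t 16.6 alpha 218.93 Ft 6.05 [0.5291 0.0584 0.1005]
c1 10.74 0.9998 5 [0.5222 0.1022]
c1 rear edge mm 97.83 grad 10.5
```

Emit:
apply_moves(slide=[[-0.007,-0.009,0],[0,0,0],[0,0,0]], turn=[[0,0,0],[0,0,0],[0,0,0]], jaw=[1,1,1])

```text
time_s: 16.9
tcp_pos: [0.5309, 0.0587, 0.1005]
eef_rot: [179.9, -0.1, -119.8]
contact_force: [-5.3, -0.9, 5.2]
gripper_width: 0.0235
```

```bash
python3 snap.py c2; python3 ph.py c2; python3 feel.py c2
```

```text
c2 t 16.95 alpha 221.27 Ft 5.17 [0.5309 0.0588 0.1005]
c2 13.08 0.9999 5 [0.5222 0.1022]
c2 rear edge mm 97.94 grad 10.8
```

Run:
```python
import numpy as np
from scipy.optimize import least_squares
x=np.array([24,22.07,20.29,19.39,17.99,15.89,13.14,9.82,6.38,5.56,10.74,13.08])
y=np.array([94.36,94.42,94.48,95.16,96.22,97.36,97.98,97.58,95.86,95.28,97.83,97.94])
f=lambda q:q[3]+np.where(abs(x-q[0])<q[2],q[1]/2*(1+np.cos(np.pi*(x-q[0])/q[2])),0)-y
s=least_squares(f,[12.5,4,8,94.4]);print(s.x,s.fun.round(2))
for m in (x>6): pass
```

```text
[12.39902681  3.8160692  10.48275474 94.28671606] [-0.07 -0.08  0.35  0.08 -0.22 -0.21  0.08 -0.02 -0.11  0.04  0.04  0.12]
```

Emit:
apply_moves(slide=[[0.008,0.009,0],[0,0,0],[0,0,0]], turn=[[0,0,0],[0,0,0],[0,0,0]], jaw=[1,1,1])

```text
time_s: 17.25
tcp_pos: [0.5308, 0.0588, 0.1005]
eef_rot: [180.0, -0.0, -119.8]
contact_force: [-2.8, -2.6, 1.4]
gripper_width: 0.0235
```

```bash
python3 snap.py c3; python3 ph.py c3; python3 feel.py c3
```

```text
c3 t 17.3 alpha 221.19 Ft 3.83 [0.5308 0.0588 0.1005]
c3 13.12 1.0 5 [0.5222 0.1022]
c3 rear edge mm 97.99 grad 11.3
```

Emit:
apply_moves(slide=[[0.006,0.006,0],[0.006,0.007,0],[0,0,0],[0,0,0]], turn=[[0,0,0],[0,0,0],[0,0,0],[0,0,0]], jaw=[1,1,1,1])

```text
time_s: 17.7
tcp_pos: [0.5306, 0.0588, 0.1006]
eef_rot: [-179.9, 0.1, -119.8]
contact_force: [4.2, -2.3, -4.3]
gripper_width: 0.0236
```

```bash
python3 snap.py c4; python3 ph.py c4; python3 feel.py c4
```

```text
c4 t 17.75 alpha 220.95 Ft -4.57 [0.5307 0.0588 0.1006]
c4 13.09 0.9999 5 [0.5222 0.1022]
c4 rear edge mm 98.0 grad 11.4
```

Just about to break free; a further 0.5 mm, then unload.

Emit:
apply_moves(slide=[[0.004,0.004,0],[0,0,0],[0,0,0],[0,0,0]], turn=[[0,0,0],[0,0,0],[0,0,0],[0,0,0]], jaw=[1,1,1,1])

```text
time_s: 18.15
tcp_pos: [0.5305, 0.0588, 0.1006]
eef_rot: [-179.9, 0.1, -119.8]
contact_force: [5.7, -2.5, -5.3]
gripper_width: 0.0235
```

```bash
python3 snap.py c5; python3 ph.py c5; python3 feel.py c5
```

```text
c5 t 18.2 alpha 220.79 Ft -5.73 [0.5305 0.0587 0.1006]
c5 13.0 0.9999 5 [0.5222 0.1022]
c5 rear edge mm 97.96 grad 10.9
```

Emit:
apply_moves(slide=[[0.004,0.005,0],[0,0,0],[0,0,0],[-0.008,-0.008,0],[0,0,0],[0,0,0]], turn=[[0,0,0],[0,0,0],[0,0,0],[0,0,0],[0,0,0],[0,0,0]], jaw=[1,1,1,1,1,1])

```text
time_s: 18.8
tcp_pos: [0.5298, 0.0586, 0.1006]
eef_rot: [-180.0, 0.0, -119.8]
contact_force: [3.1, -3.0, -3.8]
gripper_width: 0.0234
```

```bash
python3 snap.py c6; python3 ph.py c6; python3 feel.py c6
```

```text
c6 t 18.85 alpha 219.85 Ft -2.69 [0.5298 0.0586 0.1006]
c6 12.01 0.9999 5 [0.5222 0.1022]
c6 rear edge mm 97.97 grad 10.5
```

Emit:
apply_moves(slide=[[-0.004,-0.005,0],[0,0,0],[0,0,0],[0,0,0],[0,0,0],[0,0,0],[0,0,0],[0,0,0]], turn=[[0,0,0],[0,0,0],[0,0,0],[0,0,0],[0,0,0],[0,0,0],[0,0,0],[0,0,0]], jaw=[1,0.7,0.5,0,0,0,0,0])

```text
time_s: 19.65
tcp_pos: [0.5301, 0.0587, 0.1006]
eef_rot: [180.0, 0.0, -119.8]
contact_force: [-0.5, 0.6, -0.1]
gripper_width: 0.0683
```

```bash
python3 snap.py c7; python3 ph.py c7; python3 feel.py c7
```

```text
c7 t 19.7 alpha 220.15 Ft -0.01 [0.5301 0.0587 0.1005]
c7 11.99 0.9999 5 [0.5222 0.1022]
c7 rear edge mm 98.02 grad 11.2
```

View pics/c7.png

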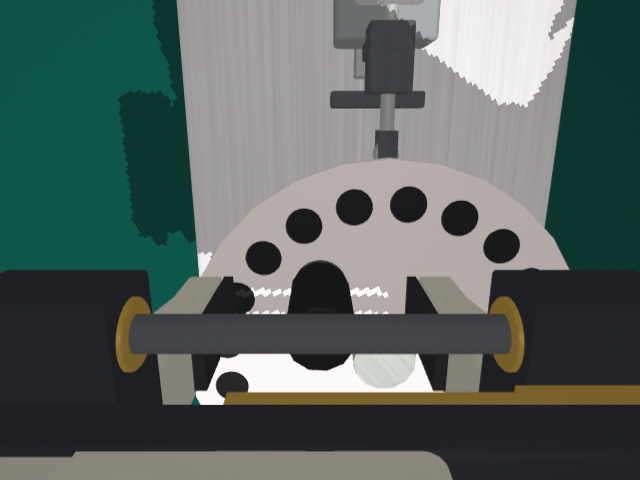

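The knob is free, centred between the open fingers at about (320,310), the fork is at its farthest back at (387,131) and the angle is unchanged. Going straight up now.

Emit:
apply_moves(slide=[[0,0,-0.1],[0,0,-0.2],[0,0,-0.3],[0,0,-0.4],[0,0,-0.3],[0,0,0],[0,0,0],[0,0,0]], turn=[[0,0,0],[0,0,0],[0,0,0],[0,0,0],[0,0,0],[0,0,0],[0,0,0],[0,0,0]], jaw=[0,0,0,0,0,0,0,0])

```text
time_s: 20.5
tcp_pos: [0.5295, 0.0585, 0.23]
eef_rot: [180.0, -0.0, -119.8]
contact_force: [-0.2, 0.7, -0.5]
gripper_width: 0.0877
```

```bash
python3 snap.py d1; sed -i 's/350<a/200<a/' ph.py; python3 ph.py d1; python3 feel.py d1
python3 - <<'E'
from h import *
cap('side','side9.png')
E
```

```text
d1 t 20.55 alpha 219.28 Ft 0.63 [0.5294 0.0584 0.2297]
d1 11.99 0.9999 10 [0.5221 0.1023]
d1 rear edge mm 97.91 grad 8.3
```

View pics/d1.png

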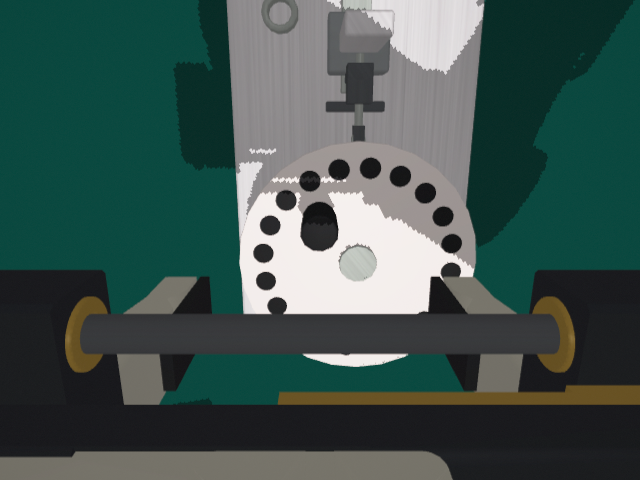

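View pics/side9.png

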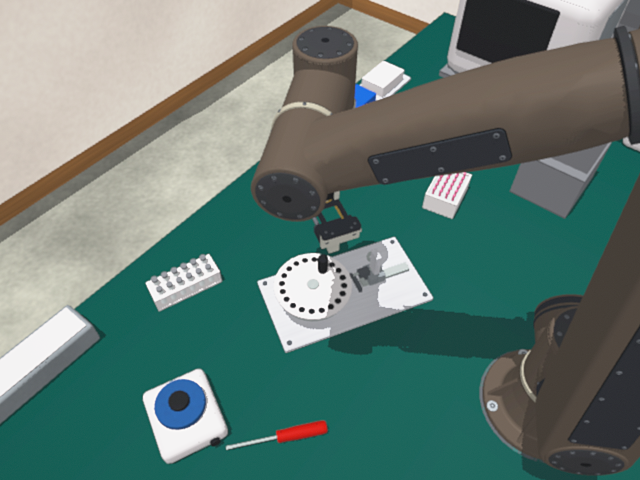

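The side view shows the arm clear above the stand with nothing else disturbed. Last check: the carriage is still home.

Run:
```python
from h import *
C=np.array([.5221,.1022]);ax=np.array([-.497,-.868])
for n in ('w2','d1'):
    c=load(n);D=dep(c);d=(D[...,:2]-C)@ax;s=(D[...,:2]-C)@np.array([.868,-.497])
    m=(abs(D[...,2]-.114)<.004)&(abs(s)<.012)&(d>.12)&(d<.2)
    b=(abs(D[...,2]-.0505)<.003)&(abs(s)<.018)&(d>.12)&(d<.22)
    print(n,'tab top',np.percentile(d[m],[2,50,98]).round(4),m.sum(),'block',np.percentile(d[b],[2,98]).round(4))
```

```text
w2 tab top [0.1482 0.155  0.1617] 1046 block [0.1357 0.1744]
d1 tab top [0.1476 0.1542 0.1613] 1194 block [0.135 0.173]
```

Home: the tab centre is 154.5–155 mm from the axis before and after. Handing in.

```bash
python3 -c "
from plant import r
print(r.close_job())"
```

```text
the job is handed in; nothing more can be done
None
```

The carousel is standing with its high spot under the feeler, about 0.5° from the crest, and everything is let go. I handed the job in at about 20.6 s.

- **Carriage:** I pushed it in by its tab until it sat firmly on its stop. The force rose to about 16 N with no further motion. The tab centre measured 155 mm from the carousel's axis then, and 154 mm at the end, which is the same within the camera error.
- **Finding the high spot:** I turned the carousel by the knob at about 40°/s. The bump showed as extra push followed by a pull onward. I went back over it in 2° steps, tracking the feeler's setback in the wrist camera and the carousel's angle by its pockets. The two sides of the bump put the crest at 12.4–12.5° on that pocket scale.
- **Final position:** The carousel stands at 12.0°, inside the 4° limit. It did not move when I opened the gripper or lifted clear. The feeler was pushed back 3.5–3.6 mm, against about 3.7 mm at the top of the fitted bump. That is a little under the stated 4 mm, probably a scale error in the camera reading.
- **Other things on the bench:** I took no measurements of these. Only the parts I could see were checked: the collar looked in place in the last wrist view. The tube rack, tip box and driver looked in place in the last side view. The arm hid the beaker and the bottle there, but my path did not go near them at their height.

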